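# Stencil plate onto the register pin of the drawing board

## Robot

A 6-joint arm with a two-finger parallel gripper is mounted at the origin on the work surface; the furniture and walls round the work are solid. World frame = base frame: x ahead of the robot, y to its left, z up, the work surface at z = 0. Lengths are in mm, angles in rad, forces in N, time in s.
With the tool pointing down it reaches from about 350 to 975 mm from the base axis. Payload 7.1 kg.
Tool frame: the origin (TCP) lies midway between the tips of the shut fingers; the grasp point (between the pads) lies 19 mm behind it (ctrl.grip_depth is the distance from the TCP to the grasp point, in mm); z points along the fingers, y is the line along which they close (so a half turn about z gives the same grasp; the last joint's range is limited). The gripper opens to 88 mm and grips with 3 to 60 N. Pads are 20 mm wide; open, the fingers measure 115 mm over their backs; the gripper's body (75 mm by 178 mm) begins 61 mm behind the grasp point.
Start: joints at [-1.358, 0.423, 1.63, -0, 1.089, -0.019], TCP at [143.6, -608.263, 222.675] pointing down, gripper open.
Joint ranges: [-3, 3], [-0.9, 2.11], [0.09, 2.58], [-1.31, 4.45], [0.11, 2.69], [-2.54, 2.54]. Speed limits (rad/s): [2.39, 2.39, 3.01, 3.14, 3.14, 3.14].

## Interface

Orientations are given as a rotation vector (axis times angle).
In Python, from workcell import ctrl, cams gives the robot as it stands.
- The arm moves only by the tool move_arm, never from a script. Its argument "steps" is a list of rows, each a list of 3 entries, a list of its own where there are three numbers: the shift along the tool's x, y, z in units of 25 mm (1.0 is 25 mm), then the turn about the tool's z in units of 5 degrees (1.0 is 5 degrees), then the closure, from 0 (fully open) to 1 (shut). A call has 1 to 20 rows; each row shifts and turns the commanded pose from where the row before left it, along the tool's axes as they then stand; what a row does not reach is not made up. A row lasts 1/12 s, in which the tool goes at most 41.7 mm and 7.16 degrees, less where a joint would pass 70% of its speed; a pose out of reach is approached as far as the arm can. A call is refused whole if a number of a shift passes 1 or a number of a turn 1, either way. A call with a gripper value outside its range is refused whole. The fingers move at their own pace and stop on an object; the grip force is fixed at half the most. Time passes only in rows, so rows that do not move let the fingers close. It gives the time, the measured TCP pose, the force, the opening and the grip force at its end, in the units of the state.
- ctrl.get_obs(): the state, without advancing time (a new reading comes with each control period).
- cams.get_image(name): name is "side" or "top" or "wrist"; returns a dict with "image" (480x640x3 uint8, red, green, blue), "camera_matrix" (3x3 intrinsics, pixels), "xyz" and "rotation" of the camera in the world; the wrist camera has in their place "mount" (4x4, takes a point from camera to tool coordinates, whose origin is the TCP and whose axes are the flange's). Camera axes: x right, y down, z forward; pixel columns grow to the right and rows downward; lengths in mm; the calibration is good to about 2 mm. A picture is of the moment at which its call begins: read the wrist's pose just before it. There is no depth.
- ctrl.close_job(): hands the job in; it is judged then, once.
Trained networks look in the newest picture that a camera, given by its name, has taken for a name from the list of things; names that differ only in an ending like _2 or _b are one class to them, and where a whole thing is asked for, a point or a joint stands for the part that bears it (a point fixed in the world has none). Each returns a list of dicts, best first, with "p" (0 to 1); they miss things now and then, are a little off and sometimes report something else, mostly with a low value. They report only what shows in the picture. A call takes as long as a camera call. They do not tell look-alikes from the thing itself.
- cams.boxes_of(camera, thing): "rect" ([centre column, centre row, width, height] in pixels, round what is visible of it).
- cams.cut_out(camera, thing): "pixels" (480x640 bool, what is visible of it) and "rect" ([centre column, centre row, width, height] in pixels, round what is visible of it).
The state is a dict: "t": time; "qpos": joint angles; "qvel": joint speeds; "joint_torque": joint torques, N m; "ee_pos": TCP position; "orientation": TCP orientation; "ft_force": force on the tool from outside, world axes, zero at the start; "moment": the same for the moment, N m; "width": finger opening in mm; "grasp_force": force on a finger pad.
Only numpy, scipy, OpenCV 4.12 (cv2) and the standard library are available. Lean on these libraries where they do the work, as an engineer would, in place of code of your own. Each camera call takes 0.05 s, during which the arm holds its last target. There are 200 camera calls.

## Task

Pick up the loose wooden stencil plate by its handle and lay it on the drawing board so that its small round hole drops over the board's register pin and the plate lies fully flat on the board; keep its long edge about two finger widths clear of the stop post until it is down. Then swing the plate round the pin, clockwise seen from above, until that edge rests against the stop post, and let go. Work gently, lowering the plate slowly (never more than 50 N between plate and board, pin or post), and leave the mug, the roll of tape and the scissors where they are.

Things in the scene. Friction and masses are not known exactly. Their poses are not given: they have to be found in the camera images.
- board: Brown wooden drawing board fixed to the table, 220 (x) x 200 (y) x 12 mm, with a sheet of paper on it. Origin at the centre of its underside, x along its 220 mm side (roughly away from the robot), z up; top at z = 12 mm. Its steel register pin is 8 mm in diameter, stands 12 mm above the board, tip chamfered to 6.6 mm, and does not give way.
- pin_window (a point): Centre of the 34 mm square dark window in the board's top, at (-60, 0, 12) mm in the board's frame. The register pin stands in this window on a carriage locked at an unknown place: up to 6 mm from this point along the board's x and up to 6 mm along its y. The pin's own pose is not reported: see it or feel for it.
- stop_post (a point): Centre of the top of the round steel stop post fixed to the board, 12 mm diameter, 22 mm tall above the board, at (30, -56, 34) mm in the board's frame. Board, pin and post are rigid: a held plate that lands at 15 mm/s can peak at 50 N, at 6 to 10 mm/s it stays well below.
- plate: Loose dark wooden stencil plate, 150 (x) x 100 (y) x 8 mm, 0.18 to 0.35 kg, flat on the table. Origin at the centre of its underside, x along its length, z up. Locating hole at its -x end, two 20 x 30 mm stencil openings at +x. Mounted, its x points roughly along the board's x and its -y long edge rests against the stop post, whose centre is then at y = -56 mm in the plate's frame.
- plate_hole (a point): Centre of the 10 mm round through hole in the plate, on its underside, at (-55, 0, 0) mm in the plate's frame, with a 1 mm chamfer.
- plate_grip (a point): Point in the plate's wooden handle block, 36 mm above the plate's underside, over the plate's centre. The block is 56 mm long (plate x), 16 mm wide (plate y), top 44 mm above the underside, on a 70 x 26 mm foot that ends 11 mm above the underside. Grip across the plate's y.
- mug: White dotted mug standing on the table, 91 mm tall, 82 x 114 mm with its handle. Bystander; origin at the centre of its underside.
- tape: Roll of beige tape lying flat, 96 mm diameter, 25 mm tall. Bystander; origin at the centre of its underside.
- scissors: Scissors lying flat, 184 mm long, 11 mm thick. Bystander; origin at the centre of their underside.
Not all that is in view belongs to the job. What is shaped like the plate but red is not meant.

How it is judged (in metres and radians):
On the way, in this order (a step that is already met when the one before it is completed fails the run):
1. the plate lies flat on the board with its hole over the pin, its -y edge still at least 12 mm clear of the stop post (z of each of plate, plate_hole in the frame of board below 0.0145 m and angle between plate's own z axis and vertical below 0.035 rad and horizontal distance between plate_hole and pin_window below 0.012 m and y of stop_post in the frame of plate below -0.068 m), for 0.1 s.
2. the plate is swung until its -y edge rests against the stop post (y of stop_post in the frame of plate above -0.0595 m and z of plate in the frame of board below 0.0145 m and horizontal distance between plate_hole and pin_window below 0.012 m), for 0.1 s.
At the end, for the whole second after the job is handed in: The plate lies flat on the board (within 2.5 mm and 0.03 rad) with its hole over the register pin (hole within 12 mm of the window's centre) and its -y edge against the stop post (gap under 3.5 mm), released and at rest (all of step 2 and z of plate_hole in the frame of board below 0.0145 m and angle between plate's own z axis and vertical below 0.03 rad and y of stop_post in the frame of plate below -0.05 m and x of stop_post in the frame of plate above 0 m and linear speed of plate below 0.01 m/s); the robot touches nothing.
It fails at once if more than 50 N between the plate and the board, its pin or its stop post (contact force between plate and board above 50 N).
It fails at once if the mug, the tape or the scissors moved more than 30 mm (distance of any of mug, tape, scissors from where it was at the start of the episode above 0.03 m).
It also fails if it takes over 72 s, if anything falls off the work surface, if the arm or the gripper's body presses on something with over 40 N, if the wrist force passes 120 N, or if a joint passes its speed limit or range.

## Working session

There is one attempt and no reset: what is moved stays moved. The work goes in short steps, Python scripts to look and compute and a tool call to move; the robot and the scene stay as the last step left them, time stands still between calls to the robot, and variables do not carry over. Pictures are saved under pics/ and viewed, at most 10 in all, crops included, and the job is handed in when it is done.

Besides the shell and the picture viewer there is one more tool, called as name(argument=value, ...), one argument or row to a line, values as JSON. move_arm: Moves the arm, as the interface text tells. Its arguments: {"type":"object","properties":{"steps":{"type":"array"}},"required":["steps"]}

```bash
ls; mkdir -p pics
python3 - <<'E'
from workcell import ctrl, cams
import cv2,numpy as np
o=ctrl.get_obs(); print({k:np.round(v,3) for k,v in o.items()})
for n in("top","side"):
    d=cams.get_image(n); cv2.imwrite(f"pics/{n}0.png",d["image"][:,:,::-1]); print(n,d["xyz"],np.round(d["rotation"],4).tolist(),d["camera_matrix"].tolist())
    for t in("board","plate","plate_grip","pin_window","stop_post","plate_hole","mug","tape","scissors"):
        try: print(t,[(np.round(b["rect"]).tolist(),round(b["p"],2)) for b in cams.boxes_of(n,t)][:4])
        except Exception as e: print(t,e)
E
```

```text
pics
{'t': np.float64(0.0), 'qpos': array([-1.358,  0.424,  1.631, -0.   ,  1.089, -0.019]), 'qvel': array([-0.002,  0.   , -0.   ,  0.001,  0.001,  0.001]), 'joint_torque': array([ 5.0000e-03, -5.4461e+01, -2.7366e+01,  6.5000e-02,  2.3000e-02,
       -0.0000e+00]), 'ee_pos': array([ 143.482, -607.757,  221.919]), 'orientation': array([-3.119, -0.363,  0.   ]), 'ft_force': array([ 0.314, -0.082,  0.295]), 'moment': array([ 0.016, -0.029,  0.009]), 'grasp_force': np.float64(0.0), 'width': np.float64(87.791)}
top [ 450.57922278    9.25326472 1007.41380345] [-2.2193, 2.1679, -0.0582] [[455.0022993091787, 0.0, 322.78615184698276], [0.0, 455.0022993091787, 237.6798050590751], [0.0, 0.0, 1.0]]
board [([422.0, 233.0, 104.0, 118.0], 0.97), ([323.0, 110.0, 38.0, 55.0], 0.43)]
plate [([215.0, 247.0, 56.0, 76.0], 0.97), ([238.0, 158.0, 76.0, 58.0], 0.85), ([229.0, 342.0, 70.0, 52.0], 0.82)]
plate_grip [([240.0, 153.0, 75.0, 51.0], 0.85), ([214.0, 245.0, 54.0, 77.0], 0.84), ([229.0, 341.0, 72.0, 52.0], 0.7)]
pin_window [([423.0, 234.0, 101.0, 115.0], 0.98)]
stop_post [([422.0, 233.0, 105.0, 112
[... 336 characters left out ...]
[[510.11145311510154, 0.0, 306.8766251866245], [0.0, 510.11145311510154, 243.10292864186044], [0.0, 0.0, 1.0]]
board [([353.0, 226.0, 114.0, 65.0], 0.82)]
plate [([196.0, 292.0, 68.0, 57.0], 0.95), ([262.0, 347.0, 90.0, 56.0], 0.74), ([365.0, 382.0, 85.0, 84.0], 0.58)]
plate_grip [([260.0, 349.0, 87.0, 60.0], 0.95), ([366.0, 378.0, 88.0, 80.0], 0.84), ([195.0, 297.0, 75.0, 62.0], 0.74)]
pin_window [([353.0, 226.0, 112.0, 67.0], 0.89)]
stop_post [([352.0, 224.0, 111.0, 67.0], 0.93)]
plate_hole [([261.0, 348.0, 88.0, 58.0], 0.85), ([197.0, 296.0, 77.0, 58.0], 0.64), ([366.0, 382.0, 90.0, 85.0], 0.58)]
mug [([220.0, 225.0, 39.0, 52.0], 0.6)]
tape [([276.0, 253.0, 36.0, 31.0], 0.91)]
scissors []
```

View pics/top0.png

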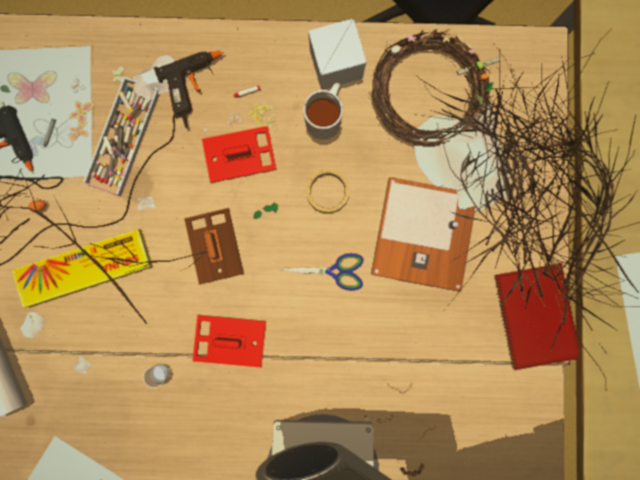

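View pics/side0.png

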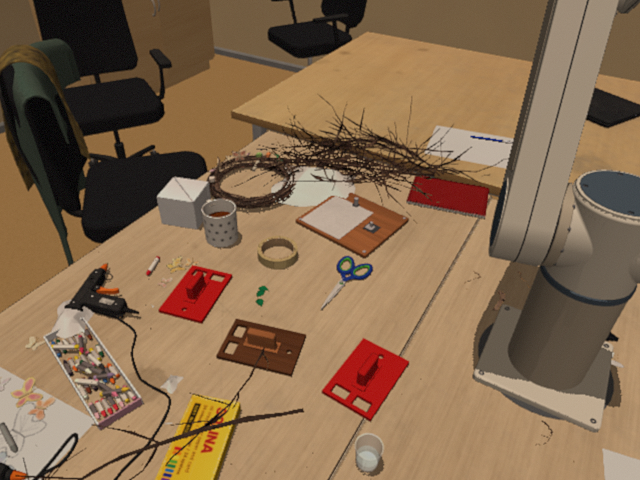

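Top picture: there are three plate-shaped things. The red ones are at (238,155) and (229,341), and the dark brown one is at (214,246). The brown wooden one is the plate meant, because red look-alikes are excluded. Its openings point up (+x) and its hole is near (220,271). The board is at (422,233), the window near (421,261) and the post near (453,224).

```bash
cat > h.py <<'E'
from workcell import ctrl, cams
import cv2,numpy as np
from scipy.spatial.transform import Rotation as R
def cam(n):
    o=ctrl.get_obs(); d=cams.get_image(n); K=np.array(d["camera_matrix"])
    if n=="wrist":
        T=np.eye(4);T[:3,:3]=R.from_rotvec(o["orientation"]).as_matrix();T[:3,3]=o["ee_pos"];M=T@np.array(d["mount"]);Rm,c=M[:3,:3],M[:3,3]
    else: Rm,c=R.from_rotvec(d["rotation"]).as_matrix(),np.array(d["xyz"])
    return d["image"],K,Rm,c
def ray(px,z,K,Rm,c):
    px=np.atleast_2d(np.array(px,float)); v=np.c_[px,np.ones(len(px))]@np.linalg.inv(K).T@Rm.T
    return (c+v*((z-c[2])/v[:,2])[:,None])[:,:2]
def proj(P,K,Rm,c):
    q=(np.atleast_2d(P)-c)@Rm@K.T; return q[:,:2]/q[:,2:]
E
python3 - <<'E'
from h import *
I,K,Rm,c=cam("top")
A=cv2.resize(I[200:296,165:265],None,fx=4,fy=4,interpolation=2); B=cv2.resize(I[170:296,365:481],None,fx=3.05,fy=3.05,interpolation=2)[:384]
cv2.imwrite("pics/crop0.png",np.hstack([A,B])[:,:,::-1])
for t,z in(("plate",8),("board",12)):
    for s in cams.cut_out("top",t)[:1]:
        m=s["pixels"].astype(np.uint8); r=cv2.minAreaRect(cv2.findNonZero(m)); p=cv2.boxPoints(r)
        w=ray(p,z,K,Rm,c); print(t,s["rect"],w.round(1).tolist(),w.mean(0),np.linalg.norm(np.roll(w,1,0)-w,axis=1))
print(ray([[421,261],[220,271]],12,K,Rm,c),ray([[453,223]],34,K,Rm,c))
d=cams.get_image("wrist");print(d["mount"],d["camera_matrix"])
E
```

```text
plate [239.9, 158.5, 71.9, 54.6] [[719.1, 288.0], [752.7, 140.4], [653.6, 117.8], [620.4, 264.7]] [686.44486912 202.7155876 ] [101.44753299 151.3762997  101.60324369 150.57745041]
board [422.5, 234.0, 103.7, 114.7] [[425.6, -93.0], [644.0, -129.7], [611.1, -330.5], [393.4, -291.5]] [ 518.51770843 -211.18134172] [201.11430119 221.55565175 203.47881068 221.12811779]
[[ 458.24316413 -205.03214786]
 [ 426.1582021   233.22663843]] [[ 541.12953726 -267.98515597]]
[[-1.14751939e-03 -9.55987826e-01 -2.93404091e-01  8.03229975e+01]
 [ 9.99999328e-01 -1.14524879e-03 -1.79529577e-04 -1.48038928e+00]
 [-1.64392590e-04 -2.93404100e-01  9.55988498e-01 -1.61748785e+02]
 [ 0.00000000e+00  0.00000000e+00  0.00000000e+00  1.00000000e+00]] [[382.43513045   0.         318.26001602]
 [  0.         382.43513045 244.4252887 ]
 [  0.           0.           1.        ]]
```

View pics/crop0.png

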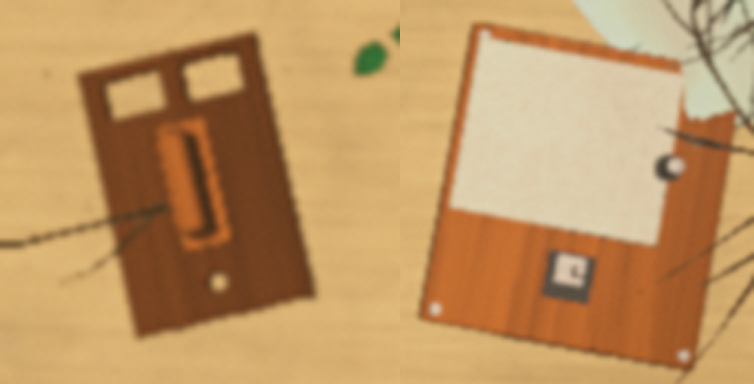

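The crop confirms the brown plate, with its hole at crop (218,282) near the robot and its two openings away from it. The board has its window and pin at crop (570,275) and the post at (670,166). I'll go look at the board with the wrist camera, turning the tool half round so the camera sits on the hole side.

move_arm(
  steps=[
    [[0.925, -0.8, 0.13], 0, 0],
    [[0.925, -0.8, 0.13], 0, 0],
    [[0.925, -0.8, 0.13], 0, 0],
    [[0.925, -0.8, 0.13], 0, 0],
    [[0.925, -0.8, 0.13], 0, 0],
    [[0.925, -0.8, 0.13], 0, 0],
    [[0.925, -0.8, 0.13], 0, 0],
    [[0.925, -0.8, 0.13], 0, 0],
    [[0.925, -0.8, 0.13], 0, 0],
    [[0.925, -0.8, 0.13], 0, 0],
    [[0.925, -0.8, 0.13], 0, 0],
    [[0.925, -0.8, 0.13], 0, 0],
    [[0.925, -0.8, 0.13], 0, 0],
    [[0.925, -0.8, 0.13], 0, 0],
    [[0.925, -0.8, 0.13], 0, 0],
    [[0.925, -0.8, 0.13], 0, 0],
    [[0, 0, 0], -1, 0],
    [[0, 0, 0], -1, 0],
    [[0, 0, 0], -1, 0],
    [[0, 0, 0], -1, 0],
  ],
)

```text
t: 2.87
ee_pos: [430.5, -211.5, 170.8]
orientation: [3.008, 0.907, 0.0]
ft_force: [0.6, -0.3, -0.4]
width: 87.6
grasp_force: 0.0
```

move_arm(
  steps=[
    [[0, 0, 0], -1, 0],
    [[0, 0, 0], -1, 0],
    [[0, 0, 0], -1, 0],
    [[0, 0, 0], -1, 0],
    [[0, 0, 0], -1, 0],
    [[0, 0, 0], -1, 0],
    [[0, 0, 0], -1, 0],
    [[0, 0, 0], -1, 0],
    [[0, 0, 0], -1, 0],
    [[0, 0, 0], -1, 0],
    [[0, 0, 0], -1, 0],
    [[0, 0, 0], -1, 0],
    [[0, 0, 0], -1, 0],
    [[0, 0, 0], -1, 0],
    [[0, 0, 0], -1, 0],
    [[0, 0, 0], -1, 0],
    [[0, 0, 0], -1, 0],
    [[0, 0, 0], -1, 0],
    [[0, 0, 0], -1, 0],
    [[0, 0, 0], -1, 0],
  ],
)

```text
t: 4.53
ee_pos: [430.3, -211.9, 170.8]
orientation: [1.239, 2.887, -0.0]
ft_force: [0.1, 0.5, -0.3]
width: 87.8
grasp_force: 0.0
```

move_arm(
  steps=[
    [[0, 0, 0], -1, 0],
    [[0, 0, 0], -1, 0],
    [[0, 0, 0], -1, 0],
    [[0, 0, 0], -1, 0],
    [[0, 0, 0], -1, 0],
    [[0, 0, 0], -1, 0],
    [[0, 0, 0], -1, 0],
    [[0, 0, 0], -1, 0],
    [[0, 0, 0], -1, 0],
    [[0, 0, 0], 0, 0],
  ],
)

```text
t: 5.37
ee_pos: [430.3, -211.9, 170.8]
orientation: [0.042, 3.141, -0.0]
ft_force: [0.2, 0.4, 1.1]
width: 87.4
grasp_force: 0.0
```

Run:
```python
from h import *
I,K,Rm,c=cam("wrist"); cv2.imwrite("pics/w1.png",I[:,:,::-1])
o=ctrl.get_obs();print(o["t"],o["ee_pos"],o["orientation"],o["qpos"].round(2),c,Rm.round(3).tolist())
for b in((459.3,-201.3,12),(538.9,-271.4,34)): print(proj(b,K,Rm,c))
```

```text
5.4167 [ 430.31434691 -211.88177095  170.79177983] [ 4.96851054e-02  3.14093205e+00 -1.88115229e-04] [-0.48  0.29  1.99  0.    0.87 -2.02] [ 348.82570174 -208.3385106   332.53830153] [[0.028, 0.956, 0.293], [1.0, -0.027, -0.009], [-0.0, 0.293, -0.956]]
[[329.85092357 257.3608726 ]]
[[253.81132916 351.72465426]]
```

View pics/w1.png

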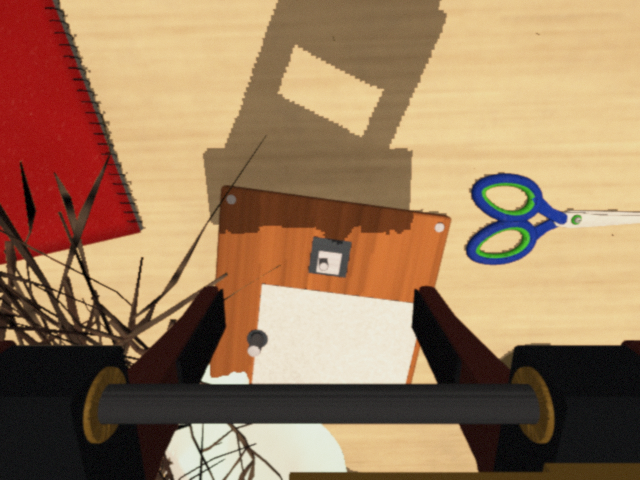

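Wrist picture: the window is at (330,258) with the pin near (323,264), the post base is at (257,339) and its top at (254,350). These match the projected estimates (330,257) and (254,352). I'll enlarge the pin.

Run:
```python
import cv2
I=cv2.imread("pics/w1.png"); cv2.imwrite("pics/w1c.png",cv2.resize(I[230:290,295:365],None,fx=10,fy=10,interpolation=cv2.INTER_CUBIC))
```

```text
(no output)
```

View pics/w1c.png

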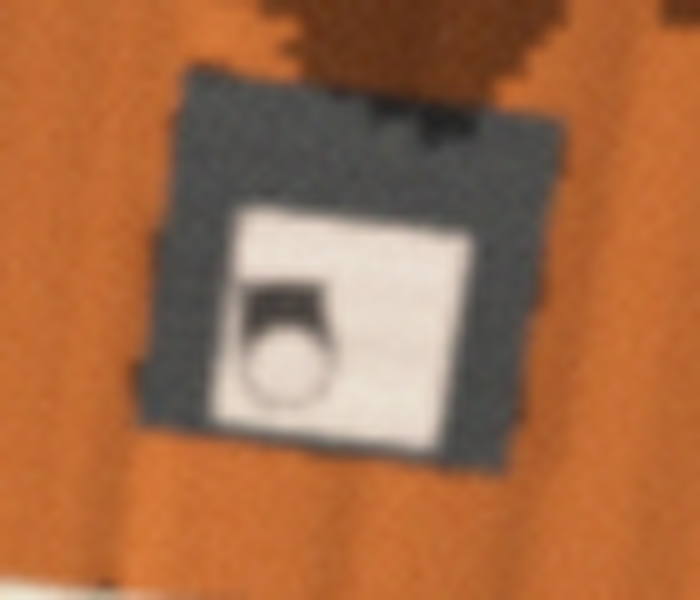

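The enlarged crop shows the window with corners from (190,70) to (508,470). The pin tip disc, about 8 px across, is centred at crop (288,366), which is image (323.4,266.2). The post top is at (254,351).

Run:
```python
from h import *
I,K,Rm,c=cam("wrist")
w=ray([329.55,256.75],12,K,Rm,c)[0]; p=ray([323.35,266.15],24,K,Rm,c)[0]; s=ray([254,350.5],34,K,Rm,c)[0]
print("win",w,"pin",p,"post",s)
cr=np.array([[190,70],[565,122],[508,470],[140,425]]); cr=(cr+.5)/10-.5+[295,230]; W=ray(cr,12,K,Rm,c); print(W, np.linalg.norm(np.roll(W,1,0)-W,axis=1))
a=np.arctan2(*(s-w)[::-1])-np.arctan2(-56,90); print("board yaw",np.degrees(a),np.hypot(*(s-w)),np.hypot(90,56))
B=np.array([[np.cos(a),np.sin(a)],[-np.sin(a),np.cos(a)]]); print("pin in window",B@(p-w), "pin tip px pred")
v=s-p; d=np.hypot(*v); print("final plate yaw",np.degrees(np.arctan2(v[1],v[0])+np.arcsin(56/d)))
# brown plate from top, colour mask
I,K,Rm,c=cam("top")
h=cv2.cvtColor(I,cv2.COLOR_RGB2HSV); m=((h[...,2]<150)&(h[...,1]>90)).astype(np.uint8); m[:200]=0;m[296:]=0;m[:,:175]=0;m[:,255:]=0
m=cv2.morphologyEx(m,cv2.MORPH_OPEN,np.ones((5,5)));m=cv2.morphologyEx(m,cv2.MORPH_CLOSE,np.ones((13,13)))
x=cv2.boxPoints(cv2.minAreaRect(cv2.findNonZero(m)));q=ray(x,8,K,Rm,c);print(q.round(1).tolist(),q.mean(0),np.linalg.norm(np.roll(q,1,0)-q,axis=1))
print("hole",ray([165+218/4,200+282/4],4,K,Rm,c))
```

```text
win [ 458.77650547 -201.68050902] pin [ 463.01198852 -207.44248783] post [ 537.37943403 -271.62345225]
[[ 439.7384473  -215.16188792]
 [ 445.53442393 -182.55064775]
 [ 478.05445465 -187.92662757]
 [ 472.64667903 -220.84516581]] [33.39537937 33.12229356 32.96139494 33.35976914]
board yaw -9.7727329126251 105.21613795236514 106.0
pin in window [ 5.15206236 -4.95943241] pin tip px pred
final plate yaw -6.039665265590741
[[540.3, 318.1], [565.2, 220.2], [421.6, 182.5], [397.1, 279.6]] [481.05386715 250.10801399] [148.32849718 101.00662284 148.49643286 100.22654729]
hole [[427.03278696 236.16551432]]
```

The pin sits (+5.2, -5.0) mm from the window's centre, within the allowed ±6, and the post distance of 105 mm fits. The plate is at about (481,250) with yaw 14.7°. I'll go above it.

move_arm(
  steps=[
    [[-0.076, 0.975, 0], 0, 0],
    [[-0.076, 0.975, 0], 0, 0],
    [[-0.076, 0.975, 0], 0, 0],
    [[-0.076, 0.975, 0], 0, 0],
    [[-0.076, 0.975, 0], 0, 0],
    [[-0.076, 0.975, 0], 0, 0],
    [[-0.076, 0.975, 0], 0, 0],
    [[-0.076, 0.975, 0], 0, 0],
    [[-0.076, 0.975, 0], 0, 0],
    [[-0.076, 0.975, 0], 0, 0],
    [[-0.076, 0.975, 0], 0, 0],
    [[-0.076, 0.975, 0], 0, 0],
    [[-0.076, 0.975, 0], 0, 0],
    [[-0.076, 0.975, 0], 0, 0],
    [[-0.076, 0.975, 0], 0, 0],
    [[-0.076, 0.975, 0], 0, 0],
    [[-0.076, 0.975, 0], 0, 0],
    [[-0.076, 0.975, 0], 0, 0],
    [[-0.076, 0.975, 0], 0, 0],
  ],
)

```text
t: 7.1
ee_pos: [480.1, 251.3, 170.7]
orientation: [0.05, 3.141, -0.0]
ft_force: [0.3, 0.6, -0.2]
width: 87.9
grasp_force: 0.0
```

move_arm(
  steps=[
    [[0, 0, 0], -1, 0],
    [[0, 0, 0], -1, 0],
    [[0, 0, 0], -1, 0],
    [[0, 0, 0], -0.3, 0],
    [[0, 0, 0], 0, 0],
    [[0, 0, 0], 0, 0],
  ],
)

```text
t: 7.6
ee_pos: [480.1, 250.0, 170.6]
orientation: [0.4, -3.116, 0.0]
ft_force: [0.3, 0.2, 0.5]
width: 87.8
grasp_force: 0.0
```

Run:
```python
from h import *
I,K,Rm,c=cam("wrist"); cv2.imwrite("pics/w2.png",I[:,:,::-1])
o=ctrl.get_obs();print(o["t"],o["ee_pos"],o["orientation"],o["qpos"].round(2))
m=cams.cut_out("wrist","plate");print([(s["p"],np.round(s["rect"])) for s in m])
s=max(m,key=lambda s:s["pixels"].sum());np.save("m.npy",s["pixels"])
a=np.radians(14.7);ux=np.array([np.cos(a),np.sin(a)]);uy=np.array([-ux[1],ux[0]])
P=[np.r_[np.array([481,250])+x*ux+y*uy,8] for x,y in((75,50),(75,-50),(-75,-50),(-75,50),(-55,0))]; print(proj(P,K,Rm,c).round(1).tolist())
```

```text
7.65 [480.16256976 249.99557206 170.67117827] [ 4.00719962e-01 -3.11591483e+00  1.83490798e-05] [ 0.46  0.37  1.86 -0.    0.92 -1.37]
[(0.79, array([317., 221., 123., 162.])), (0.78, array([345.,  27., 161.,  52.])), (0.62, array([234., 400., 128.,  93.]))]
[[370.4, 303.5], [263.0, 303.7], [254.9, 136.4], [377.4, 136.1], [316.2, 161.2]]
```

View pics/w2.png

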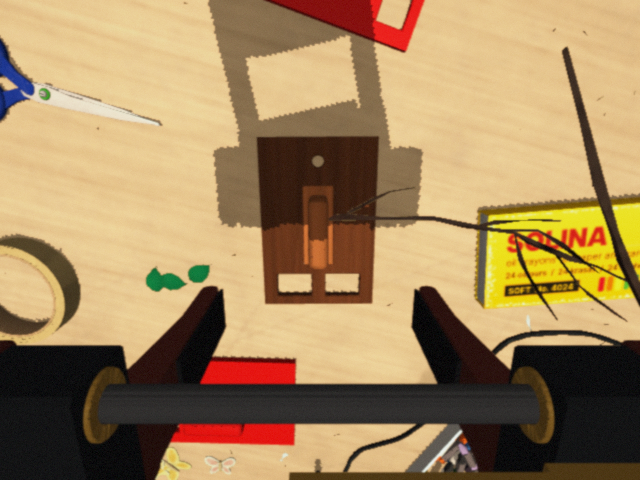

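The picture shows the plate at corners (258,137), (378,137), (371,303) and (265,303), with the hole at (318,161). It is square to the tool and about 1.3 mm off in tool y. A thin twig lies to the right of the handle near (340,217), so I'll descend with a force check.

move_arm(
  steps=[
    [[-0.03, 0.05, 0.6], 0, 0],
    [[0, 0, 0.8], 0, 0],
    [[0, 0, 0.8], 0, 0],
    [[0, 0, 0.8], 0, 0],
    [[0, 0, 0.8], 0, 0],
    [[0, 0, 0.5], 0, 0],
    [[0, 0, 0.3], 0, 0],
    [[0, 0, 0.2], 0, 0],
    [[0, 0, 0], 0, 0],
  ],
)

```text
t: 8.45
ee_pos: [480.4, 251.3, 50.2]
orientation: [0.403, -3.115, 0.0]
ft_force: [0.7, -0.3, -0.6]
width: 87.5
grasp_force: 0.0
```

move_arm(
  steps=[
    [[0, 0, 0.3], 0, 0],
    [[0, 0, 0.3], 0, 0],
    [[0, 0, 0.3], 0, 0],
    [[0, 0, 0.2], 0, 0],
    [[0, 0, 0.15], 0, 0],
    [[0, 0, 0], 0, 0],
    [[0, 0, 0], 0, 0],
  ],
)

```text
t: 9.03
ee_pos: [480.5, 251.4, 19.2]
orientation: [0.404, -3.115, 0.0]
ft_force: [-0.5, -0.1, 0.3]
width: 88.0
grasp_force: 0.0
```

Run:
```python
from h import *
o=ctrl.get_obs();print(o["t"],o["ee_pos"],o["orientation"],o["ft_force"])
```

```text
9.0333 [480.45350342 251.36429177  19.19057029] [ 4.03994545e-01 -3.11504912e+00  1.92775561e-04] [-0.51537334 -0.1138764   0.32975595]
```

move_arm(
  steps=[
    [[0, 0, 0.05], 0, 1],
    [[0, 0, 0], 0, 1],
    [[0, 0, 0], 0, 1],
    [[0, 0, 0], 0, 1],
    [[0, 0, 0], 0, 1],
    [[0, 0, 0], 0, 1],
    [[0, 0, 0], 0, 1],
    [[0, 0, 0], 0, 1],
    [[0, 0, 0], 0, 1],
    [[0, 0, 0], 0, 1],
    [[0, 0, 0], 0, 1],
    [[0, 0, 0], 0, 1],
    [[0, 0, 0], 0, 1],
    [[0, 0, 0], 0, 1],
  ],
)

```text
t: 10.2
ee_pos: [480.6, 251.3, 18.2]
orientation: [0.404, -3.115, 0.0]
ft_force: [0.9, -0.4, -0.2]
width: 16.0
grasp_force: 30.0
```

move_arm(
  steps=[
    [[0, 0, -0.2], 0, 1],
    [[0, 0, -0.4], 0, 1],
    [[0, 0, -0.7], 0, 1],
    [[0, 0, -0.8], 0, 1],
    [[0, 0, -0.8], 0, 1],
    [[0, 0, -0.7], 0, 1],
    [[0, 0, 0], 0, 1],
    [[0, 0, 0], 0, 1],
    [[0, 0, 0], 0, 1],
  ],
)

```text
t: 10.95
ee_pos: [480.0, 251.2, 107.7]
orientation: [0.404, -3.115, 0.0]
ft_force: [0.3, -0.7, -4.0]
width: 15.9
grasp_force: 30.0
```

Run:
```python
from h import *
I,K,Rm,c=cam("wrist"); cv2.imwrite("pics/w3.png",I[:,:,::-1])
o=ctrl.get_obs();print(o["t"],o["ee_pos"],o["orientation"],o["ft_force"],o["moment"],o["width"])
a=R.from_rotvec(o["orientation"]).as_matrix()
print(proj(o["ee_pos"]+a@np.array([55,0,18-8]),K,Rm,c))
```

```text
11.0 [479.71981828 251.0292855  107.23185927] [ 4.03987638e-01 -3.11376761e+00  8.89721518e-04] [ 0.03946526  0.29233408 -3.91317208] [ 0.00028306 -0.08297134 -0.01463077] 15.92448005071873
[[314.89240352 187.19531704]]
```

View pics/w3.png

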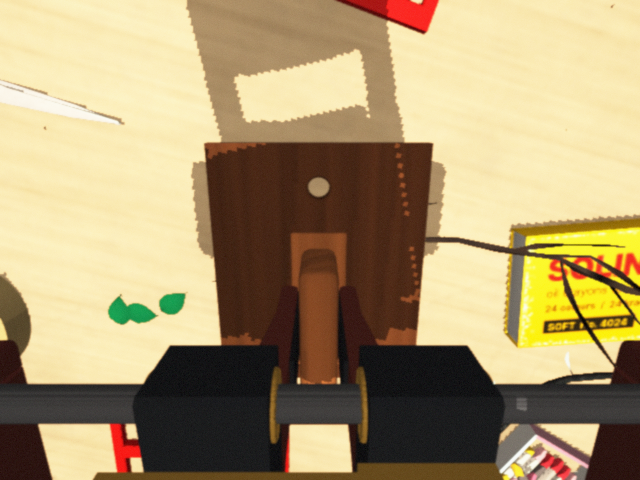

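The plate is held, with the hole at (318,187), which fits a hole 55 mm along tool x. I'll carry it over the board at the same yaw, about 20° short of the stop.

move_arm(
  steps=[
    [[0.054, -0.3, 0], 0, 1],
    [[0.107, -0.6, 0], 0, 1],
    [[0.17, -0.95, 0], 0, 1],
    [[0.17, -0.95, 0], 0, 1],
    [[0.17, -0.95, 0], 0, 1],
    [[0.17, -0.95, 0], 0, 1],
    [[0.17, -0.95, 0], 0, 1],
    [[0.17, -0.95, 0], 0, 1],
    [[0.17, -0.95, 0], 0, 1],
    [[0.17, -0.95, 0], 0, 1],
    [[0.17, -0.95, 0], 0, 1],
    [[0.17, -0.95, 0], 0, 1],
    [[0.17, -0.95, 0], 0, 1],
    [[0.17, -0.95, 0], 0, 1],
    [[0.17, -0.95, 0], 0, 1],
    [[0.17, -0.95, 0], 0, 1],
    [[0.17, -0.95, 0], 0, 1],
    [[0.17, -0.95, 0], 0, 1],
    [[0.17, -0.95, 0], 0, 1],
    [[0.07, -0.4, 0], 0, 1],
  ],
)

```text
t: 12.67
ee_pos: [515.9, -193.1, 107.3]
orientation: [0.401, -3.115, 0.0]
ft_force: [1.8, 0.1, -3.0]
width: 15.6
grasp_force: 30.0
```

move_arm(
  steps=[
    [[0.03, -0.17, 0], 0, 1],
    [[0, 0, 0.3], 0, 1],
    [[0, 0, 0.4], 0, 1],
    [[0, 0, 0.4], 0, 1],
    [[0, 0, 0.3], 0, 1],
    [[0, 0, 0.3], 0, 1],
    [[0, 0, 0.1], 0, 1],
    [[0, 0, 0], 0, 1],
    [[0, 0, 0], 0, 1],
    [[0, 0, 0], 0, 1],
  ],
)

```text
t: 13.5
ee_pos: [517.2, -194.6, 63.5]
orientation: [-0.404, 3.115, -0.001]
ft_force: [0.5, -0.1, -3.7]
width: 15.6
grasp_force: 30.0
```

Run:
```python
from h import *
I,K,Rm,c=cam("wrist"); cv2.imwrite("pics/w4.png",I[:,:,::-1])
o=ctrl.get_obs();print(o["t"],o["ee_pos"],o["orientation"],o["ft_force"],o["moment"],o["width"])
a=R.from_rotvec(o["orientation"]).as_matrix();print(a.round(3).tolist())
h=o["ee_pos"]+a@np.array([55,0,10]); print("hole top pred",h,proj(h,K,Rm,c)); print("pin pred",proj([463,-207.4,24],K,Rm,c))
C=I[130:230,265:375]; A=cv2.resize(C,None,fx=5,fy=5,interpolation=2)
C2=I[165:210,295:341]; B=cv2.resize(C2,None,fx=5,fy=5,interpolation=2);B=cv2.resize(I[172:202,303:333],(250,250),interpolation=2)
A2=np.zeros((500,250,3),np.uint8);A2[:250]=B
cv2.imwrite("pics/w4c.png",np.hstack([A,A2])[:,:,::-1])
```

```text
13.55 [ 517.17020614 -194.70073273   63.60267445] [-4.04094209e-01  3.11472562e+00 -6.54315379e-04] [-0.46203549  0.646492   -2.94358762] [ 0.08383401 -0.12159461  0.02824352] 16.059424165746883
[[-0.967, -0.255, 0.001], [-0.255, 0.967, -0.0], [-0.001, -0.001, -1.0]]
hole top pred [ 463.99915835 -208.73869658   53.56398691] [[314.95796318 188.08612201]]
pin pred [[318.41844908 178.2639931 ]]
```

View pics/w4c.png

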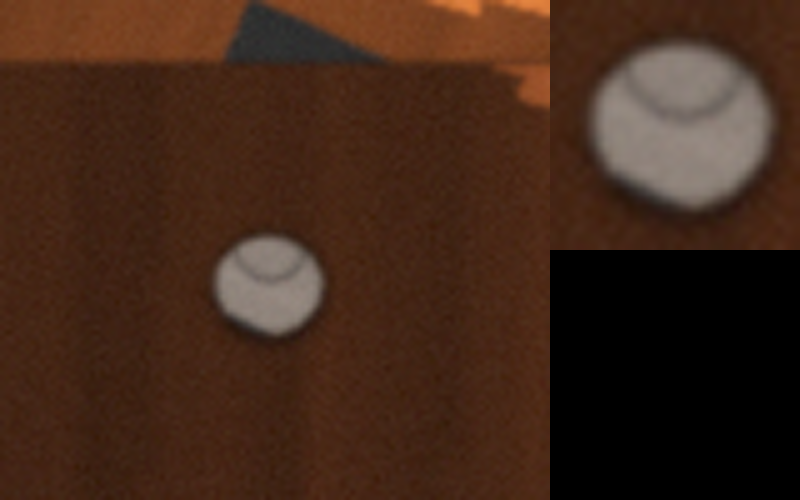

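The enlarged view shows the hole centred at about (318.4,186.5), with the pin's tip visible through it. The tip's arc centre is at about (318.8,179.4). I'll compute the remaining offset, taking out the camera's common sideways bias.

Run:
```python
from h import *
_,K,Rm,c=cam("wrist"); o=ctrl.get_obs(); a=R.from_rotvec(o["orientation"]).as_matrix()
T=lambda x,y,z:o["ee_pos"]+a@np.array([x,y,z])
print("rims",proj([T(55,0,10),T(55,0,18)],K,Rm,c))
for y in (0,1,1.5): print(y,proj([T(55,y,10),T(55,y,18)],K,Rm,c).round(2).tolist())
w=ray([318.76,179.4],24,K,Rm,c)[0]; print("pin",w,"tool xy of pin rel tcp",(a.T@(np.r_[w,24]-o["ee_pos"])), o["ee_pos"],o["ft_force"])
```

```text
rims [[314.93699454 188.07074327]
 [315.07982775 185.48346208]]
0 [[314.94, 188.07], [315.08, 185.48]]
1 [[317.16, 188.07], [317.21, 185.48]]
1.5 [[318.28, 188.07], [318.28, 185.48]]
pin [ 463.55396913 -207.12304357] tool xy of pin rel tcp [55.03936909  1.75244195 39.62544056] [ 517.18194504 -194.75708846   63.66991424] [ 0.40857726 -0.05916773 -4.09407428]
```

The hole and pin agree within 0.2 mm. I'll lower to just above the pin, then slowly at about 5 mm/s.

move_arm(
  steps=[
    [[0, 0.008, 0.2], 0, 1],
    [[0, 0, 0.2], 0, 1],
    [[0, 0, 0.2], 0, 1],
    [[0, 0, 0.1], 0, 1],
    [[0, 0, 0.05], 0, 1],
    [[0, 0, 0.02], 0, 1],
    [[0, 0, 0.016], 0, 1],
    [[0, 0, 0.016], 0, 1],
    [[0, 0, 0], 0, 1],
    [[0, 0, 0], 0, 1],
  ],
)

```text
t: 14.43
ee_pos: [516.9, -194.5, 43.3]
orientation: [-0.404, 3.115, -0.0]
ft_force: [0.5, -1.5, -3.2]
width: 15.5
grasp_force: 30.0
```

move_arm(
  steps=[
    [[0, 0, 0.016], 0, 1],
    [[0, 0, 0.016], 0, 1],
    [[0, 0, 0.016], 0, 1],
    [[0, 0, 0.016], 0, 1],
    [[0, 0, 0.016], 0, 1],
    [[0, 0, 0.016], 0, 1],
    [[0, 0, 0.016], 0, 1],
    [[0, 0, 0.016], 0, 1],
    [[0, 0, 0.016], 0, 1],
    [[0, 0, 0.016], 0, 1],
    [[0, 0, 0], 0, 1],
  ],
)

```text
t: 15.35
ee_pos: [516.7, -194.4, 39.0]
orientation: [0.404, -3.115, -0.0]
ft_force: [-0.7, -0.5, -3.2]
width: 15.5
grasp_force: 30.0
```

The underside is at about 21 mm, below the 24 mm pin tip, with no contact force, so the pin is in the hole. Continuing slowly.

move_arm(
  steps=[
    [[0, 0, 0.016], 0, 1],
    [[0, 0, 0.016], 0, 1],
    [[0, 0, 0.016], 0, 1],
    [[0, 0, 0.016], 0, 1],
    [[0, 0, 0.016], 0, 1],
    [[0, 0, 0.016], 0, 1],
    [[0, 0, 0.016], 0, 1],
    [[0, 0, 0.016], 0, 1],
    [[0, 0, 0.016], 0, 1],
    [[0, 0, 0.016], 0, 1],
    [[0, 0, 0.016], 0, 1],
    [[0, 0, 0.016], 0, 1],
    [[0, 0, 0.016], 0, 1],
    [[0, 0, 0.016], 0, 1],
    [[0, 0, 0.016], 0, 1],
    [[0, 0, 0.016], 0, 1],
    [[0, 0, 0.016], 0, 1],
    [[0, 0, 0], 0, 1],
  ],
)

```text
t: 16.85
ee_pos: [516.7, -194.4, 32.2]
orientation: [0.404, -3.115, -0.0]
ft_force: [-0.0, 0.9, -2.8]
width: 15.7
grasp_force: 30.0
```

move_arm(
  steps=[
    [[0, 0, 0.014], 0, 1],
    [[0, 0, 0.014], 0, 1],
    [[0, 0, 0.014], 0, 1],
    [[0, 0, 0], 0, 1],
    [[0, 0, 0], 0, 1],
  ],
)

```text
t: 17.27
ee_pos: [516.7, -194.4, 31.3]
orientation: [0.404, -3.115, -0.0]
ft_force: [0.4, -0.1, -3.9]
width: 15.7
grasp_force: 30.0
```

move_arm(
  steps=[
    [[0, 0, 0.014], 0, 1],
    [[0, 0, 0.014], 0, 1],
    [[0, 0, 0.014], 0, 1],
    [[0, 0, 0], 0, 1],
    [[0, 0, 0], 0, 1],
  ],
)

```text
t: 17.68
ee_pos: [516.7, -194.4, 30.2]
orientation: [0.404, -3.115, -0.0]
ft_force: [-0.8, 0.4, -3.4]
width: 15.9
grasp_force: 30.0
```

move_arm(
  steps=[
    [[0, 0, 0.014], 0, 1],
    [[0, 0, 0.014], 0, 1],
    [[0, 0, 0], 0, 1],
    [[0, 0, 0], 0, 1],
  ],
)

```text
t: 18.02
ee_pos: [516.8, -194.4, 30.2]
orientation: [-0.404, 3.115, -0.0]
ft_force: [-2.2, 1.9, 4.2]
width: 15.9
grasp_force: 30.0
```

The plate is down: the vertical force rose about 7.5 N and the height stopped at 30.2. Now I'll swing 14° clockwise about the pin, per degree -0.96 mm in tool y.

move_arm(
  steps=[
    [[0, 0, 0.008], 0, 1],
    [[0, 0, 0], 0, 1],
    [[0.0003, -0.0384, 0], 0.2, 1],
    [[0.0003, -0.0384, 0], 0.2, 1],
    [[0.0003, -0.0384, 0], 0.2, 1],
    [[0.0003, -0.0384, 0], 0.2, 1],
    [[0, 0, 0], 0, 1],
  ],
)

```text
t: 18.6
ee_pos: [518.1, -198.1, 30.2]
orientation: [-0.294, 3.127, -0.0]
ft_force: [-1.4, 1.8, 6.7]
width: 15.8
grasp_force: 30.0
```

move_arm(
  steps=[
    [[0.0003, -0.0384, 0], 0.2, 1],
    [[0.0003, -0.0384, 0], 0.2, 1],
    [[0.0003, -0.0384, 0], 0.2, 1],
    [[0.0003, -0.0384, 0], 0.2, 1],
    [[0.0003, -0.0384, 0], 0.2, 1],
    [[0.0003, -0.0384, 0], 0.2, 1],
    [[0.0003, -0.0384, 0], 0.2, 1],
    [[0.0003, -0.0384, 0], 0.2, 1],
    [[0.0003, -0.0384, 0], 0.2, 1],
    [[0.0003, -0.0384, 0], 0.2, 1],
    [[0, 0, 0], 0, 1],
  ],
)

```text
t: 19.52
ee_pos: [519.3, -207.7, 30.2]
orientation: [-0.02, 3.14, -0.0]
ft_force: [0.1, 2.4, 6.0]
width: 16.3
grasp_force: 30.0
```

Run:
```python
from h import *
I,K,Rm,c=cam("wrist");o=ctrl.get_obs();a=R.from_rotvec(o["orientation"]).as_matrix()
print(o["t"],o["ee_pos"],o["ft_force"],o["moment"],"plate yaw",np.degrees(np.arctan2(-a[1,0],-a[0,0])),"hole",o["ee_pos"]+a@[55,0,18],"tilt",np.degrees(np.arccos(-a[2,2])))
A=I[80:460,100:540]; A=cv2.resize(A,None,fx=1.36,fy=1.36)
cv2.imwrite("pics/w5.png",A[:,:,::-1])
```

```text
19.5667 [ 519.26435592 -207.73499822   30.15227299] [4.79736154e-03 1.67305970e+00 4.93806248e+00] [ 0.41502878  0.03003888 -0.05416422] plate yaw 0.7645456685921911 hole [ 464.29255511 -208.47336631   12.08141447] tilt 0.07538990907298063
```

View pics/w5.png

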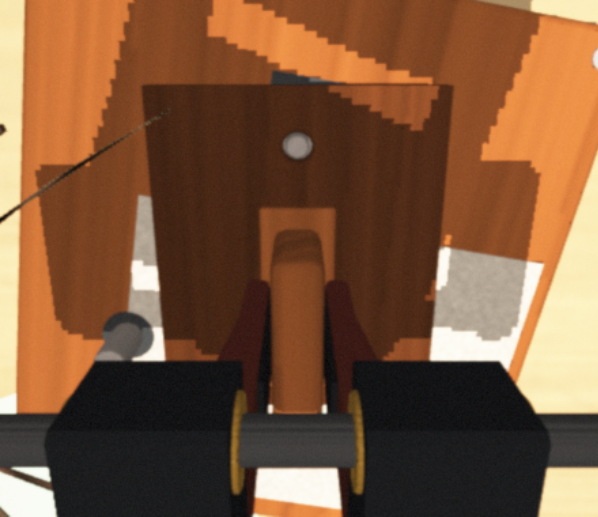

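The picture shows the pin standing in the hole at (297,146). The plate lies flat and its left edge is a few mm from the post at (128,333). Swinging on slowly.

move_arm(
  steps=[
    [[0, -0.0154, 0], 0.08, 1],
    [[0, -0.0154, 0], 0.08, 1],
    [[0, -0.0154, 0], 0.08, 1],
    [[0, -0.0154, 0], 0.08, 1],
    [[0, -0.0154, 0], 0.08, 1],
    [[0, -0.0154, 0], 0.08, 1],
    [[0, -0.0154, 0], 0.08, 1],
    [[0, -0.0154, 0], 0.08, 1],
    [[0, -0.0154, 0], 0.08, 1],
    [[0, -0.0154, 0], 0.08, 1],
    [[0, -0.0154, 0], 0.08, 1],
    [[0, -0.0154, 0], 0.08, 1],
    [[0, 0, 0], 0, 1],
  ],
)

```text
t: 20.65
ee_pos: [519.2, -212.3, 30.2]
orientation: [0.11, 3.138, -0.0]
ft_force: [0.6, 2.4, 5.2]
width: 15.6
grasp_force: 30.0
```

move_arm(
  steps=[
    [[0, -0.0154, 0], 0.08, 1],
    [[0, -0.0154, 0], 0.08, 1],
    [[0, -0.0154, 0], 0.08, 1],
    [[0, 0, 0], 0, 1],
  ],
)

```text
t: 20.98
ee_pos: [519.2, -213.4, 30.2]
orientation: [0.143, 3.137, -0.0]
ft_force: [-0.3, 2.3, 4.6]
width: 15.8
grasp_force: 30.0
```

move_arm(
  steps=[
    [[0, -0.012, 0], 0.06, 1],
    [[0, -0.012, 0], 0.06, 1],
    [[0, 0, 0], 0, 1],
  ],
)

```text
t: 21.23
ee_pos: [519.1, -214.0, 30.2]
orientation: [0.16, 3.136, -0.0]
ft_force: [-0.0, 2.3, 4.7]
width: 16.1
grasp_force: 30.0
```

move_arm(
  steps=[
    [[0, -0.012, 0], 0.06, 1],
    [[0, -0.006, 0], 0.03, 1],
    [[0, 0, 0], 0, 1],
  ],
)

```text
t: 21.48
ee_pos: [519.1, -214.4, 30.2]
orientation: [0.171, 3.135, -0.0]
ft_force: [0.3, 2.5, 4.8]
width: 15.5
grasp_force: 30.0
```

move_arm(
  steps=[
    [[0, -0.01, 0], 0.05, 1],
    [[0, -0.01, 0], 0.05, 1],
    [[0, 0, 0], 0, 1],
  ],
)

```text
t: 21.73
ee_pos: [519.1, -214.6, 30.2]
orientation: [0.184, 3.135, 0.0]
ft_force: [1.0, 4.6, 5.4]
width: 16.0
grasp_force: 30.0
```

Run:
```python
from h import *
I,K,Rm,c=cam("wrist");o=ctrl.get_obs();a=R.from_rotvec(o["orientation"]).as_matrix()
print(o["t"],o["ee_pos"],o["ft_force"],o["moment"],"yaw",np.degrees(np.arctan2(-a[1,0],-a[0,0])))
cv2.imwrite("pics/w6.png",cv2.resize(I[240:360,140:290],None,fx=5,fy=5,interpolation=2)[:,:,::-1])
```

```text
21.7833 [ 519.1510877  -214.56223656   30.16761407] [0.76245685 5.69116015 5.90892076] [ 0.9141159  -0.24326261  0.35147182] yaw -6.71929822378502
```

View pics/w6.png

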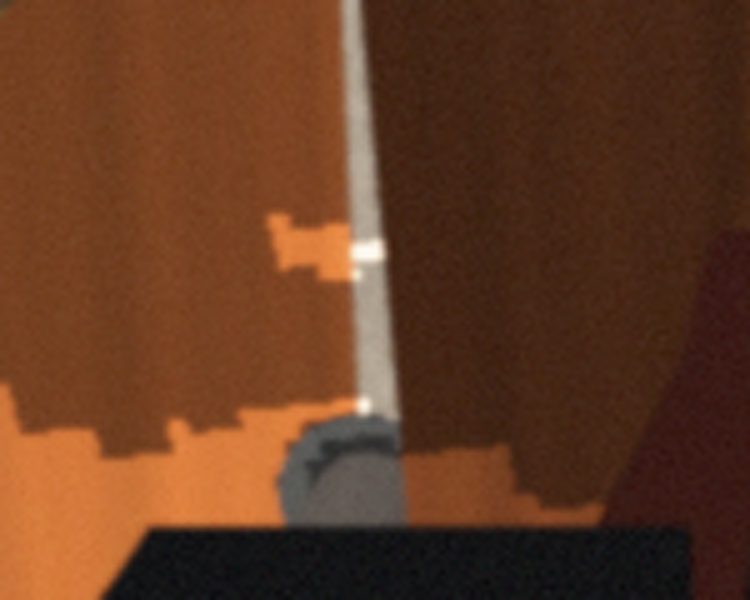

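The crop shows the plate edge touching the post at (400,440–500). Side force and moment have risen to match, so the edge is on the stop. I'll open part way, keeping the finger away from the post, then lift.

move_arm(
  steps=[
    [[0, 0, 0], 0, 0.9],
    [[0, 0, 0], 0, 0.8],
    [[0, 0, 0], 0, 0.7],
    [[0, 0, 0], 0, 0.6],
    [[0, 0, 0], 0, 0.6],
    [[0, 0, 0], 0, 0.6],
    [[0, 0, 0], 0, 0.6],
    [[0, 0, 0], 0, 0.6],
  ],
)

```text
t: 22.45
ee_pos: [518.2, -215.1, 29.2]
orientation: [-0.186, -3.136, -0.0]
ft_force: [-1.0, 0.7, 0.5]
width: 35.2
grasp_force: 0.0
```

move_arm(
  steps=[
    [[0, 0, -0.1], 0, 0.6],
    [[0, 0, -0.2], 0, 0.6],
    [[0, 0, -0.4], 0, 0.6],
    [[0, 0, -0.6], 0, 0.6],
    [[0, 0, -0.8], 0, 0.6],
    [[0, 0, -0.8], 0, 0.6],
    [[0, 0, -0.8], 0, 0.6],
    [[0, 0, -0.8], 0, 0.6],
    [[0, 0, -0.6], 0, 0.6],
    [[0, 0, -0.3], 0, 0.6],
    [[0, 0, 0], 0, 0.6],
    [[0, 0, 0], 0, 0.6],
  ],
)

```text
t: 23.45
ee_pos: [518.2, -215.0, 164.7]
orientation: [0.185, 3.135, -0.0]
ft_force: [0.4, -0.1, 0.3]
width: 35.3
grasp_force: 0.0
```

Run:
```python
from h import *
I,K,Rm,c=cam("wrist");o=ctrl.get_obs()
print(o["t"],o["ee_pos"],o["ft_force"],o["width"])
cv2.imwrite("pics/w7.png",I[:,:,::-1])
```

```text
23.5 [ 517.77701654 -214.82714131  163.91803642] [-1.02361979 -0.27929764 -0.93636099] 35.12246501539776
```

View pics/w7.png

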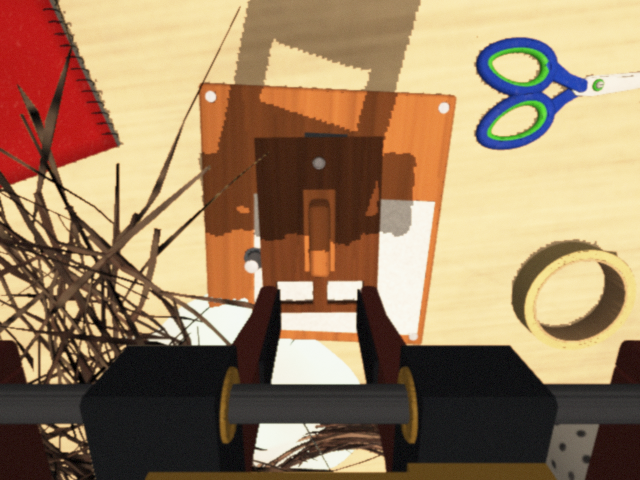

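The pin shows through the hole at (319,163), the plate is flat, and its edge is against the post at (253,258). The gripper is clear and the tape and scissors look undisturbed. Handing in.

```bash
python3 -c "
from workcell import ctrl
print(ctrl.close_job())"
```

```text
the job is handed in; nothing more can be done
None
```

The job is handed in (no verdict came back): the plate lies flat on the board with its hole over the pin and its long edge against the stop post, released, with the arm clear and only light contact readings throughout; I viewed 11 pictures, one over the limit of 10.

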